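Find the heavy side of a bronze on its rotator

ROBOT

A 6-joint arm with a two-finger parallel gripper is mounted at the origin on the work surface. World frame = base frame: x ahead of the robot, y to its left, z up, the work surface at z = 0. Lengths are in mm, angles in rad, forces in N, time in s.
With the tool pointing down it reaches from about 350 to 775 mm from the base axis. Payload 7.3 kg.
Tool frame: the origin (TCP) lies between the finger pads, 19 mm behind the fingertips; this is the grasp point; z points along the fingers, y is the line along which they close (so a half turn about z gives the same grasp; the last joint's range is limited). The gripper opens to 92 mm and grips with 3 to 60 N. Pads are 19 mm wide; open, the fingers measure 130 mm over their backs; the gripper's body (75 mm by 190 mm) begins 47 mm behind the grasp point.
Start: joints at [-1.432, 0.342, 1.524, -0, 1.275, -0.146], TCP at [147.529, -503.863, 245.541] pointing down, gripper open.
Joint ranges: [-2.53, 2.53], [-0.77, 2.02], [0.04, 2.7], [-1, 4.14], [0.28, 2.66], [-3.11, 3.11]. Speed limits (rad/s): [2.57, 2.57, 3.14, 3.14, 3.14, 3.14].

INTERFACE

Orientations are given as [roll, pitch, yaw] about the fixed x, y, z axes, in that order (R = Rz(yaw) Ry(pitch) Rx(roll)).
In Python, from plant import * gives the robot as it stands.
- The arm moves only by the tool step_arm, never from a script. Its argument "deltas" is one flat list of numbers, 5 for each row, row after row: the shift along the world's x, y, z in mm, then the turn about the world's z in degrees, then the finger opening in mm, from 0 to 91.8. In form: [tx, ty, tz, turn, gripper, tx, ty, tz, turn, gripper, ...]. A call has exactly 10 rows; each row shifts and turns the commanded pose from where the row before left it; what a row does not reach is not made up. A row lasts 1/8 s, in which the tool goes at most 62.5 mm and 10.7 degrees, less where a joint would pass 70% of its speed; a pose out of reach is approached as far as the arm can. A call is refused whole if a number of a shift passes 62.5 or a number of a turn 10.7, either way. A call with a gripper value outside its range is refused whole. The fingers move at their own pace and stop on an object; the grip force is fixed at half the most. Time passes only in rows, so rows that do not move let the fingers close, or fill a call up. It gives the time, the measured TCP pose, the force, the opening and the grip force at its end, in the units of the state.
- get_obs(): the state, without advancing time (a new reading comes with each control period).
- capture(name): name is "scene" or "top" or "wrist"; returns the picture (420x560x3 uint8, red, green, blue); there is no depth.
- camera_params(name): a dict with "mtx" (3x3 intrinsics, pixels), "rvec" (rotation vector, rad) and "tvec" (3), from world to camera coordinates, as OpenCV has them. Camera axes: x right, y down, z forward; pixel columns grow to the right and rows downward; lengths in mm; the calibration is good to about 2 mm. A picture is of the moment at which its call begins: read the wrist's pose just before it. camera_params takes no time and is no camera call; for the wrist camera it gives the pose at the moment of the call.
- close_job(): hands the job in; it is judged then, once.
The state is a dict: "time": time; "joint_positions": joint angles; "dq": joint speeds; "tau": joint torques, N m; "tool_pos": TCP position; "tcp_rot": TCP orientation; "contact_force": force on the tool from outside, world axes, zero at the start; "moment": the same for the moment, N m; "grip_width": finger opening in mm; "finger_force": force on a finger pad.
Only numpy, scipy, OpenCV 4.12 (cv2) and the standard library are available. Lean on these libraries where they do the work, as an engineer would, in place of code of your own. Each camera call takes 0.05 s, during which the arm holds its last target. There are 200 camera calls.

TASK

A hollow bronze casting is mounted on a hand-turned rotator, and an old lead fill hidden inside makes one side of it heavier; nothing on the outside shows where. Turn the pegged handwheel by its pegs and feel how it pulls to find the heavy side, then turn the heavy side straight down and finish while still gripping a peg of the wheel between the fingers, holding it still there. Work on the pegs and wheel only: keep off the bronze itself, and leave the things lying around the rotator where they are.

Things in the scene. Friction and masses are not known exactly. Their poses are not given: they have to be found in the camera images.
- rotator: Fixed grey and aluminium stand. Origin on the bench directly below the middle of the ring of pegs. Its +x (level) runs along the spindle from the handwheel to the bronze, z up; the wheel end looks roughly to the robot. Base plate x 0 to 330 mm, 150 wide, 14 thick; bearing post x 62 to 98, 60 wide, top at 196 mm; tail post x 295 to 317, 50 wide, same top.
- wheel_centre (a point): Point on the spindle axis, 170 mm above the bench, in the middle of the pegs' length; turns with the wheel. Handwheel: aluminium disc of radius 94 mm, 36 to 48 mm along +x from here. Six equal steel pegs stand out of it towards the robot, parallel to the spindle, 12 mm thick, from x = -37 to the disc, 80 mm from the axis, every 60 degrees; at joint 0 one is straight up.
- peg (a point): Middle of one of the six pegs (the one that is uppermost at joint 0), 80 mm from the axis; it turns with the wheel. It is no different from the other five and does not tell where the heavy side is.
- spindle (a joint): Angle of wheel and bronze together, rad; 0 when the peg listed as the point peg stands straight up, growing by right-hand turning about the stand's +x (the top goes to the stand's -y). It can be turned several times round either way. The zero does not tell where the heavy side is: that is drawn anew each time and starts at least 0.75 rad away from straight down.
- bearing (a point): Middle of the bearing, fixed on the spindle axis, inside the grey bearing post. The bearing is stiff: friction of about 0.46 N m, alike both ways, so the wheel stays where it is left and does not swing by itself. Turning is harder while the heavy side rises and easier while it falls; at 80 mm the push on a peg is between about 1 and 10.5 N.
- casting (a point): Middle of the bronze, on the axis, 196 mm from wheel_centre. Hollow bell-shaped bronze, 162 mm long, radius 76 mm at most, between a plywood disc (radius 78, x 103 to 115 mm) and the tail post (stand x 115 to 277), turning with the wheel. Not to be touched. Its hidden fill pulls with 0.25 to 0.38 N m when level with the axis, and none when straight down or up (sine law).
- jar: Small lidded jar, 52 mm across, 75 mm tall, beside the rotator on its left. Origin under its middle. Not part of the job: leave it alone.
- fragment: Greenish bronze fragment, a rough low cone 68 mm across, 32 mm tall, beside the rotator on its right. Origin under its middle. Not part of the job: leave it alone.
- dish: White ceramic bowl, 90 mm across, 30 mm tall, left of the handwheel. Origin under its middle. Not part of the job: leave it alone.
- brush: Brush, 180 mm long, lying right of the rotator. Origin under its middle, x along it. Not part of the job: leave it alone.

How it is judged:
By the outcome, as a careful person would: the job done as asked, in the order asked, and still so for the second after the job is handed in, while the arm keeps its last pose, push and grip.
It also fails if it takes over 72 s, if anything falls off the work surface, if the arm or the gripper's body presses on something with over 40 N, if the wrist force passes 120 N, or if a joint passes its speed limit or range.

## Working session

There is one attempt and no reset: what is moved stays moved. The work goes in short steps, Python scripts to look and compute and a tool call to move; the robot and the scene stay as the last step left them, time stands still between calls to the robot, and variables do not carry over. Pictures are saved under pics/ and viewed, at most 10 in all, crops included, and the job is handed in when it is done.

Besides the shell and the picture viewer there is one more tool, called after "Call:" as name(argument=value, ...), one argument or row to a line, values as JSON. step_arm: Moves the arm, as the interface text tells. Its arguments: {"type":"object","properties":{"deltas":{"type":"array","items":{"type":"number"}}},"required":["deltas"]}

```bash
ls; mkdir -p pics; python3 - <<'E'
from plant import *
import cv2
o=get_obs();print(o)
for n in ("scene","top"):
    cv2.imwrite(f"pics/{n}0.png",capture(n)[:,:,::-1]);print(camera_params(n))
E
```

```text
pics
{'time': 0.0, 'joint_positions': array([-1.43198106e+00,  3.42730018e-01,  1.52503507e+00, -1.84354470e-05,
        1.27537772e+00, -1.46002996e-01]), 'dq': array([-8.03981669e-05, -1.71672805e-04,  2.03753594e-03, -1.01179050e-03,
       -2.09453086e-05,  4.90614826e-04]), 'tau': array([ 1.32117730e-03, -4.31239271e+01, -2.44222820e+01,  7.18768453e-02,
        5.58445835e-02, -1.37068182e-04]), 'tool_pos': array([ 147.47749092, -503.46312513,  244.83484669]), 'tcp_rot': array([-3.14005642e+00, -2.08083940e-04,  2.84823480e-01]), 'contact_force': array([-0.51415752, -0.55113942, -0.22737363]), 'moment': array([-0.01129994,  0.03136178,  0.00986021]), 'finger_force': 0.0, 'grip_width': 91.50529437333543}
{'mtx': array([[448.75445097,   0.        , 281.30654418],
       [  0.        , 448.75445097, 208.76557206],
       [  0.        ,   0.        ,   1.        ]]), 'rvec': array([ 2.23321808,  1.31152963, -0.38508768]), 'tvec': array([-319.34594784, -294.26804033, 1554.86651628])}
{'mtx': array([[441.58831568,   0.        , 280.83872304],
       [  0.        , 441.58831568, 215.80065639],
       [  0.        ,   0.        ,   1.        ]]), 'rvec': array([ 2.16348458, -2.21042946,  0.00701499]), 'tvec': array([  94.54631102,  552.84570335, 1235.4765088 ])}
```

View pics/scene0.png

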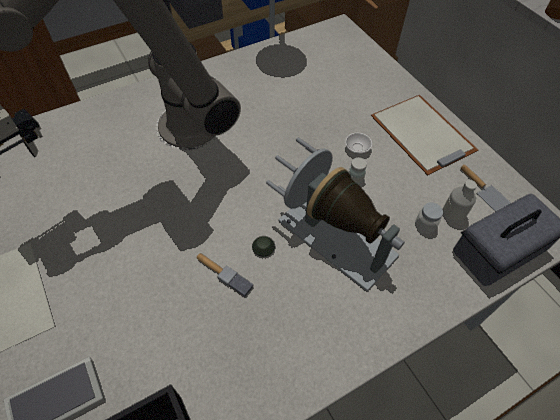

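View pics/top0.png

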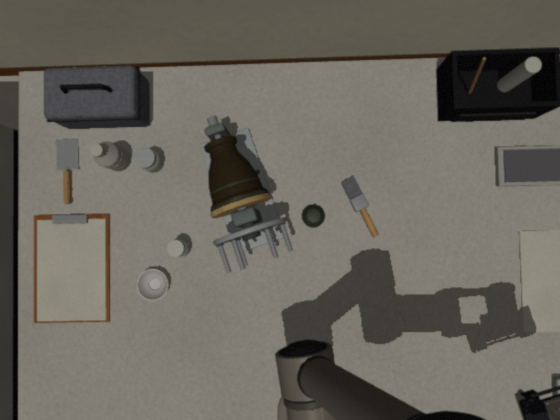

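The scene view shows the rotator at about (340,200), its wheel at (308,178) and three pegs pointing to the robot. The top view shows the wheel at about (250,232), bronze towards (225,165), dish (153,284), jar (177,245), fragment (313,215), and brush (358,205). I'll enlarge both.

```bash
python3 - <<'E'
import cv2
a=cv2.imread("pics/top0.png")[105:285,190:340]
b=cv2.imread("pics/scene0.png")[120:300,250:410]
a=cv2.resize(a,(400,480),interpolation=cv2.INTER_CUBIC);b=cv2.resize(b,(400,450),interpolation=cv2.INTER_CUBIC)
import numpy as np
c=np.zeros((480,800,3),np.uint8);c[:,:400]=a;c[:450,400:]=b
cv2.imwrite("pics/crop.png",cv2.convertScaleAbs(c,alpha=1.4))
E
```

```text
(no output)
```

View pics/crop.png

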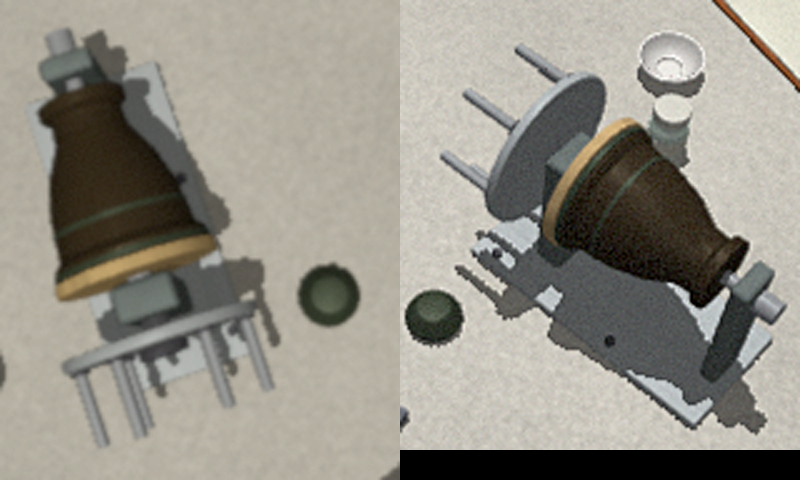

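The enlarged view shows plate corners in the top crop at (157,63), and in the scene crop at (693,425), (772,340) and (470,245). Peg tips are in the top crop at about (103,443), (140,436), (228,403) and (268,388), and in the scene crop at about (520,48), (468,95) and (443,155). I'll fit the pose from these points.

```bash
cat > h.py <<'E'
import numpy as np, cv2
from scipy.optimize import least_squares
from plant import *
P={n:camera_params(n) for n in ("scene","top")}
def proj(n,p):
    c=P[n];return cv2.projectPoints(np.float64(p).reshape(-1,1,3),c["rvec"],c["tvec"],c["mtx"],None)[0].reshape(-1,2)
def R2W(q,p):
    p=np.atleast_2d(p);c,s=np.cos(q[2]),np.sin(q[2])
    return np.c_[q[0]+c*p[:,0]-s*p[:,1],q[1]+s*p[:,0]+c*p[:,1],p[:,2]]
def pegs(j,x=-37,r=80):
    a=j+np.arange(6)*np.pi/3   # top goes to -y
    return np.c_[np.full(6,x),-r*np.sin(a),170+r*np.cos(a)]
E
python3 - <<'E'
from h import *
T=lambda u,v:(190+u/2.6667,105+v/2.6667)
S=lambda u,v:(250+(u-400)/2.5,120+v/2.5)
C=[("top",T(157,63),(330,-75,14)),("scene",S(693,425),(330,-75,14)),("scene",S(772,340),(330,75,14)),("scene",S(470,245),(0,-75,14))]
tt=np.array([T(103,443),T(140,436),T(228,403),T(268,388)]);ss=np.array([S(520,48),S(468,95),S(443,155)])
def f(q,full=0):
    r=[proj(n,R2W(q,p))[0]-uv for n,uv,p in C]
    for n,o in (("top",tt),("scene",ss)):
        pp=proj(n,R2W(q,pegs(q[3])))
        for u in o: 
            d=pp-u; r.append(d[np.argmin((d**2).sum(1))])
    return np.concatenate(r)
best=min((least_squares(f,[600,50,0.25,j],x_scale=[10,10,.1,.1],loss='soft_l1') for j in np.arange(-.5,.5,.1)),key=lambda s:s.cost)
print(best.x,best.cost);print(f(best.x).reshape(-1,2).round(1))
print(R2W(best.x,pegs(best.x[3],0)).round(0), np.array(get_obs()['joint_positions']))
q=best.x
for n in P:
    im=cv2.imread(f"pics/{n}0.png")
    im=cv2.resize(im,None,fx=3,fy=3)
    for p in np.r_[R2W(q,pegs(q[3])),R2W(q,pegs(q[3],36)),R2W(q,[[0,75,14],[0,-75,14],[330,75,14],[330,-75,14]])]:
        u=proj(n,p)[0]*3+1; cv2.circle(im,(int(u[0]),int(u[1])),3,(0,0,255),-1)
    c=im[330:850,570:960] if n=="top" else im[360:880,750:1150]
    cv2.imwrite(f"pics/o_{n}.png",c)
a=cv2.imread("pics/o_top.png");b=cv2.imread("pics/o_scene.png");cv2.imwrite("pics/o.png",np.hstack([a,b]))
# other objects, rough
E
```

```text
[4.75196028e+02 1.44494912e+02 2.98017916e-01 6.03451876e-01] 6.451355188003938
[[-0.5 -2.7]
 [-0.5  0.6]
 [ 0.3 -1.1]
 [-0.6  0.5]
 [-0.6 -0.2]
 [-0.1 -1.3]
 [-0.1  0.1]
 [-0.6 -0.2]
 [-1.4 -0.3]
 [-1.4 -1.2]
 [-0.4 -0.7]]
[[489. 101. 236.]
 [499.  68. 164.]
 [485. 112.  98.]
 [462. 188. 104.]
 [452. 221. 176.]
 [465. 177. 242.]] [-1.43197790e+00  3.42635750e-01  1.52494131e+00 -5.57343704e-06
  1.27537250e+00 -1.45989914e-01]
```

View pics/o.png

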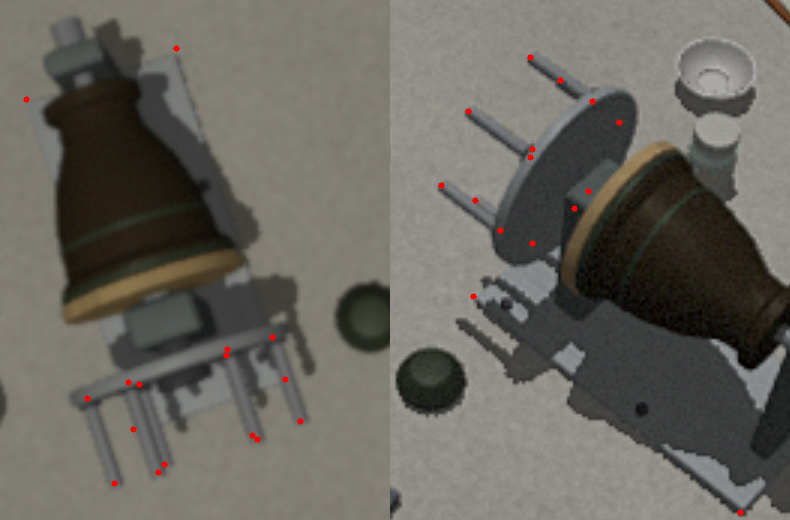

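Fit is good: wheel centre (475,144,170), yaw 0.298. The upper pegs are at +34.6° and −25.4° from the top. I'll move above the left upper peg and grip it 18 mm out from mid-peg.

Call:
step_arm(
  deltas=[30,50,15,0,60,30,50,15,0,60,30,50,15,0,60,30,50,15,0,60,30,50,15,0,60,30,50,15,0.7,60,30,50,15,0,60,30,50,15,0,60,30,50,15,0,60,30,50,15,0,60],
)

```text
time: 1.35
tool_pos: [448.0, -2.0, 395.9]
tcp_rot: [3.141, 0.0, 0.297]
contact_force: [0.3, -1.1, -0.2]
grip_width: 60.0
finger_force: 0.0
```

Call:
step_arm(
  deltas=[0,44,0,0,60,0,44,0,0,60,0,44,0,0,60,0,43,0,0,60,0,0,-20,0,60,0,0,-20,0,60,0,0,-20,0,60,0,0,0,0,60,0,0,0,0,60,0,0,0,0,60],
)

```text
time: 2.6
tool_pos: [447.9, 171.2, 336.4]
tcp_rot: [3.141, -0.002, 0.297]
contact_force: [0.1, 0.7, 1.2]
grip_width: 60.4
finger_force: 0.0
```

```bash
python3 - <<'E'
from h import *
P["wrist"]=camera_params("wrist");im=capture("wrist")[:,:,::-1].copy()
q=[475.2,144.5,.298]
for x in(-37,0,36):
    for u in proj("wrist",R2W(q,pegs(.603,x))): 
        if abs(u).max()<900: cv2.circle(im,(int(u[0]),int(u[1])),2,(0,0,255),-1)
cv2.imwrite("pics/w1.png",im)
E
```

```text
(no output)
```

View pics/w1.png

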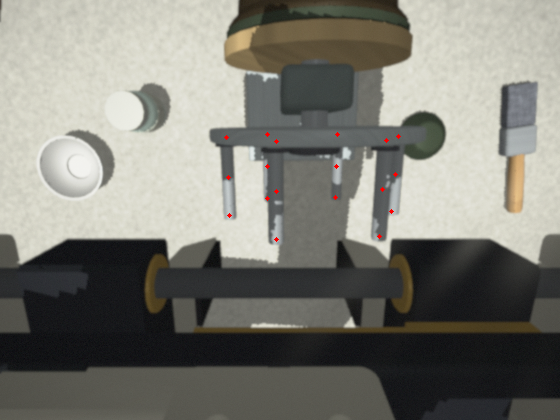

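Wrist view: the predicted peg tips land on the pegs at about (276,240) and (380,237), and the dish, jar, fragment and brush are clear of the gripper. Descend and grip.

Call:
step_arm(
  deltas=[0,0,-20,0,60,0,0,-20,0,60,0,0,-20,0,60,0,0,-20,0,60,0,0,-14,0,60,0,0,0,0,5,0,0,0,0,5,0,0,0,0,5,0,0,0,0,5,0,0,0,0,5],
)

```text
time: 3.9
tool_pos: [447.5, 171.5, 241.8]
tcp_rot: [-3.141, -0.001, 0.297]
contact_force: [-3.3, 12.9, 4.4]
grip_width: 14.6
finger_force: 6.7
```

```bash
cat > arc.py <<'E'
import sys,numpy as np
# arc.py a0 a1 : ten rows along the peg circle
a=np.radians(np.linspace(float(sys.argv[1]),float(sys.argv[2]),11))
lat=-80*np.sin(a);p=np.round(np.c_[-.2936*lat,.9559*lat,80*np.cos(a)],1)
print(", ".join("%.1f, %.1f, %.1f, 0, 5"%tuple(d) for d in np.diff(p,axis=0)))
E
for s in "-25 0" "0 25" "25 50" "50 25" "25 0" "0 -25" "-25 -50" "-50 -25"; do echo "$s:"; python3 arc.py $s; done
```

```text
-25 0:
0.9, -3.0, 1.4, 0, 5, 1.0, -3.1, 1.3, 0, 5, 0.9, -3.2, 1.1, 0, 5, 1.0, -3.2, 1.0, 0, 5, 1.0, -3.2, 0.8, 0, 5, 1.0, -3.3, 0.7, 0, 5, 1.0, -3.3, 0.5, 0, 5, 1.1, -3.3, 0.4, 0, 5, 1.0, -3.4, 0.2, 0, 5, 1.0, -3.3, 0.1, 0, 5
0 25:
1.0, -3.3, -0.1, 0, 5, 1.0, -3.4, -0.2, 0, 5, 1.1, -3.3, -0.4, 0, 5, 1.0, -3.3, -0.5, 0, 5, 1.0, -3.3, -0.7, 0, 5, 1.0, -3.2, -0.8, 0, 5, 1.0, -3.2, -1.0, 0, 5, 0.9, -3.2, -1.1, 0, 5, 1.0, -3.1, -1.3, 0, 5, 0.9, -3.0, -1.4, 0, 5
25 50:
0.9, -3.0, -1.5, 0, 5, 0.9, -2.9, -1.7, 0, 5, 0.9, -2.9, -1.8, 0, 5, 0.9, -2.8, -2.0, 0, 5, 0.8, -2.7, -2.0, 0, 5, 0.8, -2.6, -2.2, 0, 5, 0.8, -2.5, -2.3, 0, 5, 0.7, -2.4, -2.4, 0, 5, 0.7, -2.3, -2.6, 0, 5, 0.7, -2.2, -2.6, 0, 5
50 25:
-0.7, 2.2, 2.6, 0, 5, -0.7, 2.3, 2.6, 0, 5, -0.7, 2.4, 2.4, 0, 5, -0.8, 2.5, 2.3, 0, 5, -0.8, 2.6, 2.2, 0, 5, -0.8, 2.7, 2.0, 0, 5, -0.9, 2.8, 2.0, 0, 5, -0.9, 2.9, 1.8, 0, 5, -0.9, 2.9, 1.7, 0, 5, -0.9, 3.0, 1.5, 0, 5
25 0:
-0.9, 3.0, 1.4, 0, 5, -1.0, 3.1, 1.3, 0, 5, -0.9, 3.2, 1.1, 0, 5, -1.0, 3.2, 1.0, 0, 5, -1.0, 3.2, 0.8, 0, 5, -1.0, 3.3, 0.7, 0, 5, -1.0, 3.3, 0.5, 0, 5, -1.1, 3.3, 0.4, 0, 5, -1.0, 3.4, 0.2, 0, 5, -1.0, 3.3, 0.1, 0, 5
0 -25:
-1.0, 3.3, -0.1, 0, 5, -1.0, 3.4, -0.2, 0, 5, -1.1, 3.3, -0.4, 0, 5, -1.0, 3.3, -0.5, 0, 5, -1.0, 3.3, -0.7, 0, 5, -1.0, 3.2, -0.8, 0, 5, -1.0, 3.2, -1.0, 0, 5, -0.9, 3.2, -1.1, 0, 5, -1.0, 3.1, -1.3, 0, 5, -0.9, 3.0, -1.4, 0, 5
-25 -50:
-0.9, 3.0, -1.5, 0, 5, -0.9, 2.9, -1.7, 0, 5, -0.9, 2.9, -1.8, 0, 5, -0.9, 2.8, -2.0, 0, 5, -0.8, 2.7, -2.0, 0, 5, -0.8, 2.6, -2.2, 0, 5, -0.8, 2.5, -2.3, 0, 5, -0.7, 2.4, -2.4, 0, 5, -0.7, 2.3, -2.6, 0, 5, -0.7, 2.2, -2.6, 0, 5
-50 -25:
0.7, -2.2, 2.6, 0, 5, 0.7, -2.3, 2.6, 0, 5, 0.7, -2.4, 2.4, 0, 5, 0.8, -2.5, 2.3, 0, 5, 0.8, -2.6, 2.2, 0, 5, 0.8, -2.7, 2.0, 0, 5, 0.9, -2.8, 2.0, 0, 5, 0.9, -2.9, 1.8, 0, 5, 0.9, -2.9, 1.7, 0, 5, 0.9, -3.0, 1.5, 0, 5
```

Call:
step_arm(
  deltas=[0.9,-3.0,1.4,0,5,1.0,-3.1,1.3,0,5,0.9,-3.2,1.1,0,5,1.0,-3.2,1.0,0,5,1.0,-3.2,0.8,0,5,1.0,-3.3,0.7,0,5,1.0,-3.3,0.5,0,5,1.1,-3.3,0.4,0,5,1.0,-3.4,0.2,0,5,1.0,-3.3,0.1,0,5],
)

```text
time: 5.15
tool_pos: [456.9, 141.8, 250.8]
tcp_rot: [-3.136, -0.003, 0.298]
contact_force: [-5.3, 11.9, 12.4]
grip_width: 10.8
finger_force: 30.0
```

```bash
cat >> h.py <<'E'
def rd(note=""):
    o=get_obs();p=np.array(o["tool_pos"]);F=np.array(o["contact_force"]);M=np.array(o["moment"])
    q=[475.2,144.5,.298];ax=np.array([np.cos(q[2]),np.sin(q[2]),0]);c=np.array([q[0],q[1],170])
    r=p-c;L=np.array([-ax[1],ax[0],0]);l=r@L;a=np.degrees(np.arctan2(-l,r[2]))
    T=-np.cross(r/1000,F)@ax   # torque of tool on wheel about +x (force only)
    print(note,"t",round(o["time"],2),"a %.1f rad %.1f ax %.1f T %.3f Max %.3f"%(a,np.hypot(l,r[2]),r@ax,T,-M@ax),F.round(1),"ax/lat F",(F@ax).round(1),(F@L).round(1),o["grip_width"].__round__(1),o["finger_force"].__round__(1))
E
python3 -c "from h import *;rd()"
```

```text
t 5.15 a -2.0 rad 80.8 ax -18.2 T 1.009 Max -2.471 [-5.3 11.9 12.4] ax/lat F -1.5 12.9 10.8 30.0
```

Call:
step_arm(
  deltas=[1.0,-3.3,-0.1,0,5,1.0,-3.4,-0.2,0,5,1.1,-3.3,-0.4,0,5,1.0,-3.3,-0.5,0,5,1.0,-3.3,-0.7,0,5,1.0,-3.2,-0.8,0,5,1.0,-3.2,-1.0,0,5,0.9,-3.2,-1.1,0,5,1.0,-3.1,-1.3,0,5,0.9,-3.0,-1.4,0,5],
)

```text
time: 6.4
tool_pos: [467.1, 108.7, 242.7]
tcp_rot: [-3.138, -0.002, 0.297]
contact_force: [-3.7, 9.7, 7.7]
grip_width: 11.1
finger_force: 30.0
```

```bash
python3 -c "from h import *;rd()"
```

```text
t 6.4 a 23.6 rad 79.4 ax -18.3 T 0.999 Max -1.909 [-3.7  9.7  7.7] ax/lat F -0.6 10.4 11.1 30.0
```

Call:
step_arm(
  deltas=[0.9,-3.0,-1.5,0,5,0.9,-2.9,-1.7,0,5,0.9,-2.9,-1.8,0,5,0.9,-2.8,-2.0,0,5,0.8,-2.7,-2.0,0,5,0.8,-2.6,-2.2,0,5,0.8,-2.5,-2.3,0,5,0.7,-2.4,-2.4,0,5,0.7,-2.3,-2.6,0,5,0.7,-2.2,-2.6,0,5],
)

```text
time: 7.65
tool_pos: [475.2, 82.0, 221.4]
tcp_rot: [-3.138, -0.002, 0.297]
contact_force: [-2.9, 8.8, 9.2]
grip_width: 10.7
finger_force: 30.0
```

```bash
python3 -c "from h import *;rd()"
```

```text
t 7.65 a 49.3 rad 78.7 ax -18.4 T 1.027 Max -1.660 [-2.9  8.8  9.2] ax/lat F -0.1 9.3 10.7 30.0
```

Call:
step_arm(
  deltas=[-0.7,2.2,2.6,0,5,-0.7,2.3,2.6,0,5,-0.7,2.4,2.4,0,5,-0.8,2.5,2.3,0,5,-0.8,2.6,2.2,0,5,-0.8,2.7,2.0,0,5,-0.9,2.8,2.0,0,5,-0.9,2.9,1.8,0,5,-0.9,2.9,1.7,0,5,-0.9,3.0,1.5,0,5],
)

```text
time: 8.9
tool_pos: [467.6, 106.0, 242.3]
tcp_rot: [3.14, -0.001, 0.297]
contact_force: [3.3, -6.3, -0.4]
grip_width: 11.1
finger_force: 30.0
```

```bash
python3 -c "from h import *;rd()"
```

```text
t 8.9 a 25.5 rad 80.2 ax -18.6 T -0.518 Max 1.151 [ 3.3 -6.3 -0.4] ax/lat F 1.4 -7.0 11.1 30.0
```

Call:
step_arm(
  deltas=[-0.9,3.0,1.4,0,5,-1.0,3.1,1.3,0,5,-0.9,3.2,1.1,0,5,-1.0,3.2,1.0,0,5,-1.0,3.2,0.8,0,5,-1.0,3.3,0.7,0,5,-1.0,3.3,0.5,0,5,-1.1,3.3,0.4,0,5,-1.0,3.4,0.2,0,5,-1.0,3.3,0.1,0,5],
)

```text
time: 10.15
tool_pos: [457.8, 138.0, 251.0]
tcp_rot: [3.139, -0.002, 0.297]
contact_force: [0.1, -6.8, 5.3]
grip_width: 11.0
finger_force: 30.0
```

```bash
python3 -c "from h import *;rd()"
```

```text
t 10.15 a 0.8 rad 81.0 ax -18.6 T -0.525 Max 1.249 [ 0.1 -6.8  5.3] ax/lat F -1.9 -6.6 11.0 30.0
```

Call:
step_arm(
  deltas=[-1.0,3.3,-0.1,0,5,-1.0,3.4,-0.2,0,5,-1.1,3.3,-0.4,0,5,-1.0,3.3,-0.5,0,5,-1.0,3.3,-0.7,0,5,-1.0,3.2,-0.8,0,5,-1.0,3.2,-1.0,0,5,-0.9,3.2,-1.1,0,5,-1.0,3.1,-1.3,0,5,-0.9,3.0,-1.4,0,5],
)

```text
time: 11.4
tool_pos: [447.5, 171.3, 242.0]
tcp_rot: [3.141, -0.001, 0.297]
contact_force: [0.7, -3.4, 5.5]
grip_width: 10.4
finger_force: 30.0
```

```bash
python3 -c "from h import *;rd()"
```

```text
t 11.4 a -25.1 rad 79.5 ax -18.6 T -0.436 Max 0.855 [ 0.7 -3.4  5.5] ax/lat F -0.4 -3.5 10.4 30.0
```

Call:
step_arm(
  deltas=[-0.9,3.0,-1.5,0,5,-0.9,2.9,-1.7,0,5,-0.9,2.9,-1.8,0,5,-0.9,2.8,-2.0,0,5,-0.8,2.7,-2.0,0,5,-0.8,2.6,-2.2,0,5,-0.8,2.5,-2.3,0,5,-0.7,2.4,-2.4,0,5,-0.7,2.3,-2.6,0,5,-0.7,2.2,-2.6,0,5],
)

```text
time: 12.65
tool_pos: [439.5, 197.6, 220.3]
tcp_rot: [3.141, -0.0, 0.297]
contact_force: [1.7, -4.8, 4.4]
grip_width: 10.9
finger_force: 30.0
```

```bash
python3 -c "from h import *;rd()"
```

```text
t 12.65 a -50.6 rad 79.2 ax -18.5 T -0.525 Max 1.140 [ 1.7 -4.8  4.4] ax/lat F 0.2 -5.1 10.9 30.0
```

Call:
step_arm(
  deltas=[0.7,-2.2,2.6,0,5,0.7,-2.3,2.6,0,5,0.7,-2.4,2.4,0,5,0.8,-2.5,2.3,0,5,0.8,-2.6,2.2,0,5,0.8,-2.7,2.0,0,5,0.9,-2.8,2.0,0,5,0.9,-2.9,1.8,0,5,0.9,-2.9,1.7,0,5,0.9,-3.0,1.5,0,5],
)

```text
time: 13.9
tool_pos: [446.6, 174.7, 240.9]
tcp_rot: [-3.134, -0.0, 0.297]
contact_force: [1.2, 13.6, -0.4]
grip_width: 11.0
finger_force: 30.0
```

```bash
python3 -c "from h import *;rd()"
```

```text
t 13.9 a -27.7 rad 80.1 ax -18.4 T 0.915 Max -2.297 [ 1.2 13.6 -0.4] ax/lat F 5.1 12.7 11.0 30.0
```

The averaged pull is about 0.24 N m, nearly flat over this arc. So the heavy side is near level on the left and has to turn about −90° to reach the bottom. The tight grip adds friction, so I'll regrip the right upper peg loosely (14 mm) and sweep it to the left while measuring.

Call:
step_arm(
  deltas=[0,0,0,0,40,0,0,0,0,40,0,0,25,0,40,0,0,25,0,40,11,-36.5,0,0,40,11.5,-36.6,0,0,40,0,0,-25,0,40,0,0,-30,0,40,0,0,0,0,14,0,0,0,0,14],
)

```text
time: 15.15
tool_pos: [470.4, 98.2, 237.4]
tcp_rot: [3.142, -0.001, 0.297]
contact_force: [0.2, 0.2, 0.8]
grip_width: 24.6
finger_force: 0.0
```

```bash
python3 -c "from h import *;rd()"; sed -i 's/0, 5"/0, 14"/' arc.py; for s in "32 10" "10 -10" "-10 -30" "-30 -50" "-50 -30"; do echo "$s:"; python3 arc.py $s; done
```

```text
t 15.15 a 32.4 rad 79.9 ax -18.2 T 0.043 Max 0.011 [0.2 0.2 0.8] ax/lat F 0.3 0.1 24.6 0.0
32 10:
-0.7, 2.5, 1.6, 0, 14, -0.8, 2.6, 1.5, 0, 14, -0.8, 2.6, 1.4, 0, 14, -0.8, 2.7, 1.2, 0, 14, -0.9, 2.7, 1.2, 0, 14, -0.8, 2.8, 1.0, 0, 14, -0.9, 2.8, 1.0, 0, 14, -0.9, 2.8, 0.8, 0, 14, -0.8, 2.8, 0.7, 0, 14, -0.9, 2.9, 0.6, 0, 14
10 -10:
-0.8, 2.7, 0.4, 0, 14, -0.8, 2.6, 0.4, 0, 14, -0.9, 2.7, 0.2, 0, 14, -0.8, 2.6, 0.2, 0, 14, -0.8, 2.7, 0.0, 0, 14, -0.8, 2.7, 0.0, 0, 14, -0.8, 2.6, -0.2, 0, 14, -0.9, 2.7, -0.2, 0, 14, -0.8, 2.6, -0.4, 0, 14, -0.8, 2.7, -0.4, 0, 14
-10 -30:
-0.8, 2.6, -0.5, 0, 14, -0.8, 2.6, -0.7, 0, 14, -0.8, 2.6, -0.7, 0, 14, -0.8, 2.5, -0.8, 0, 14, -0.7, 2.6, -0.9, 0, 14, -0.8, 2.4, -1.0, 0, 14, -0.8, 2.5, -1.1, 0, 14, -0.7, 2.4, -1.2, 0, 14, -0.7, 2.4, -1.3, 0, 14, -0.7, 2.3, -1.3, 0, 14
-30 -50:
-0.7, 2.3, -1.5, 0, 14, -0.7, 2.3, -1.5, 0, 14, -0.7, 2.1, -1.6, 0, 14, -0.7, 2.2, -1.7, 0, 14, -0.6, 2.1, -1.7, 0, 14, -0.6, 2.0, -1.8, 0, 14, -0.6, 1.9, -2.0, 0, 14, -0.6, 1.9, -1.9, 0, 14, -0.6, 1.8, -2.1, 0, 14, -0.5, 1.8, -2.1, 0, 14
-50 -30:
0.5, -1.8, 2.1, 0, 14, 0.6, -1.8, 2.1, 0, 14, 0.6, -1.9, 1.9, 0, 14, 0.6, -1.9, 2.0, 0, 14, 0.6, -2.0, 1.8, 0, 14, 0.6, -2.1, 1.7, 0, 14, 0.7, -2.2, 1.7, 0, 14, 0.7, -2.1, 1.6, 0, 14, 0.7, -2.3, 1.5, 0, 14, 0.7, -2.3, 1.5, 0, 14
```

Call:
step_arm(
  deltas=[-0.7,2.5,1.6,0,14,-0.8,2.6,1.5,0,14,-0.8,2.6,1.4,0,14,-0.8,2.7,1.2,0,14,-0.9,2.7,1.2,0,14,-0.8,2.8,1.0,0,14,-0.9,2.8,1.0,0,14,-0.9,2.8,0.8,0,14,-0.8,2.8,0.7,0,14,-0.9,2.9,0.6,0,14],
)

```text
time: 16.4
tool_pos: [461.5, 125.4, 247.5]
tcp_rot: [3.142, 0.0, 0.297]
contact_force: [0.8, -4.1, 2.3]
grip_width: 13.7
finger_force: 1.8
```

```bash
python3 -c "from h import *;rd()"
```

```text
t 16.4 a 10.4 rad 78.8 ax -18.7 T -0.289 Max 0.580 [ 0.8 -4.1  2.3] ax/lat F -0.4 -4.1 13.7 1.8
```

Call:
step_arm(
  deltas=[-0.8,2.7,0.4,0,14,-0.8,2.6,0.4,0,14,-0.9,2.7,0.2,0,14,-0.8,2.6,0.2,0,14,-0.8,2.7,0.0,0,14,-0.8,2.7,0.0,0,14,-0.8,2.6,-0.2,0,14,-0.9,2.7,-0.2,0,14,-0.8,2.6,-0.4,0,14,-0.8,2.7,-0.4,0,14],
)

```text
time: 17.65
tool_pos: [453.5, 152.0, 247.5]
tcp_rot: [3.141, -0.0, 0.297]
contact_force: [1.5, -3.8, 2.8]
grip_width: 14.1
finger_force: 1.9
```

```bash
python3 -c "from h import *;rd()"
```

```text
t 17.65 a -9.9 rad 78.7 ax -18.6 T -0.352 Max 0.579 [ 1.5 -3.8  2.8] ax/lat F 0.3 -4.0 14.1 1.9
```

Call:
step_arm(
  deltas=[-0.8,2.6,-0.5,0,14,-0.8,2.6,-0.7,0,14,-0.8,2.6,-0.7,0,14,-0.8,2.5,-0.8,0,14,-0.7,2.6,-0.9,0,14,-0.8,2.4,-1.0,0,14,-0.8,2.5,-1.1,0,14,-0.7,2.4,-1.2,0,14,-0.7,2.4,-1.3,0,14,-0.7,2.3,-1.3,0,14],
)

```text
time: 18.9
tool_pos: [445.8, 176.9, 237.9]
tcp_rot: [3.141, 0.0, 0.297]
contact_force: [1.6, -4.2, 2.8]
grip_width: 14.1
finger_force: 2.2
```

```bash
python3 -c "from h import *;rd()"
```

```text
t 18.9 a -30.2 rad 78.6 ax -18.6 T -0.410 Max 0.656 [ 1.6 -4.2  2.8] ax/lat F 0.3 -4.4 14.1 2.2
```

Call:
step_arm(
  deltas=[-0.7,2.3,-1.5,0,14,-0.7,2.3,-1.5,0,14,-0.7,2.1,-1.6,0,14,-0.7,2.2,-1.7,0,14,-0.6,2.1,-1.7,0,14,-0.6,2.0,-1.8,0,14,-0.6,1.9,-2.0,0,14,-0.6,1.9,-1.9,0,14,-0.6,1.8,-2.1,0,14,-0.5,1.8,-2.1,0,14],
)

```text
time: 20.15
tool_pos: [439.7, 197.2, 220.1]
tcp_rot: [3.141, -0.0, 0.297]
contact_force: [2.1, -4.8, 3.7]
grip_width: 13.9
finger_force: 2.7
```

```bash
python3 -c "from h import *;rd()"
```

```text
t 20.15 a -50.5 rad 78.7 ax -18.5 T -0.484 Max 0.811 [ 2.1 -4.8  3.7] ax/lat F 0.6 -5.2 13.9 2.7
```

Call:
step_arm(
  deltas=[0.5,-1.8,2.1,0,14,0.6,-1.8,2.1,0,14,0.6,-1.9,1.9,0,14,0.6,-1.9,2.0,0,14,0.6,-2.0,1.8,0,14,0.6,-2.1,1.7,0,14,0.7,-2.2,1.7,0,14,0.7,-2.1,1.6,0,14,0.7,-2.3,1.5,0,14,0.7,-2.3,1.5,0,14],
)

```text
time: 21.4
tool_pos: [444.9, 178.8, 238.6]
tcp_rot: [-3.137, 0.0, 0.297]
contact_force: [-5.3, 9.2, 4.9]
grip_width: 14.1
finger_force: 5.5
```

```bash
python3 -c "from h import *;rd()"; for s in "-30 -10" "-10 10" "10 30"; do echo "$s:"; python3 arc.py $s; done
```

```text
t 21.4 a -31.3 rad 80.3 ax -18.9 T 0.507 Max -1.792 [-5.3  9.2  4.9] ax/lat F -2.3 10.3 14.1 5.5
-30 -10:
0.7, -2.3, 1.3, 0, 14, 0.7, -2.4, 1.3, 0, 14, 0.7, -2.4, 1.2, 0, 14, 0.8, -2.5, 1.1, 0, 14, 0.8, -2.4, 1.0, 0, 14, 0.7, -2.6, 0.9, 0, 14, 0.8, -2.5, 0.8, 0, 14, 0.8, -2.6, 0.7, 0, 14, 0.8, -2.6, 0.7, 0, 14, 0.8, -2.6, 0.5, 0, 14
-10 10:
0.8, -2.7, 0.4, 0, 14, 0.8, -2.6, 0.4, 0, 14, 0.9, -2.7, 0.2, 0, 14, 0.8, -2.6, 0.2, 0, 14, 0.8, -2.7, 0.0, 0, 14, 0.8, -2.7, 0.0, 0, 14, 0.8, -2.6, -0.2, 0, 14, 0.9, -2.7, -0.2, 0, 14, 0.8, -2.6, -0.4, 0, 14, 0.8, -2.7, -0.4, 0, 14
10 30:
0.8, -2.6, -0.5, 0, 14, 0.8, -2.6, -0.7, 0, 14, 0.8, -2.6, -0.7, 0, 14, 0.8, -2.5, -0.8, 0, 14, 0.7, -2.6, -0.9, 0, 14, 0.8, -2.4, -1.0, 0, 14, 0.8, -2.5, -1.1, 0, 14, 0.7, -2.4, -1.2, 0, 14, 0.7, -2.4, -1.3, 0, 14, 0.7, -2.3, -1.3, 0, 14
```

Call:
step_arm(
  deltas=[0.7,-2.3,1.3,0,14,0.7,-2.4,1.3,0,14,0.7,-2.4,1.2,0,14,0.8,-2.5,1.1,0,14,0.8,-2.4,1.0,0,14,0.7,-2.6,0.9,0,14,0.8,-2.5,0.8,0,14,0.8,-2.6,0.7,0,14,0.8,-2.6,0.7,0,14,0.8,-2.6,0.5,0,14],
)

```text
time: 22.65
tool_pos: [453.3, 154.0, 248.9]
tcp_rot: [-3.137, -0.002, 0.298]
contact_force: [-3.1, 9.3, 8.0]
grip_width: 14.0
finger_force: 5.0
```

```bash
python3 -c "from h import *;rd()"
```

```text
t 22.65 a -11.1 rad 80.4 ax -18.2 T 0.652 Max -1.692 [-3.1  9.3  8. ] ax/lat F -0.3 9.8 14.0 5.0
```

Call:
step_arm(
  deltas=[0.8,-2.7,0.4,0,14,0.8,-2.6,0.4,0,14,0.9,-2.7,0.2,0,14,0.8,-2.6,0.2,0,14,0.8,-2.7,0.0,0,14,0.8,-2.7,0.0,0,14,0.8,-2.6,-0.2,0,14,0.9,-2.7,-0.2,0,14,0.8,-2.6,-0.4,0,14,0.8,-2.7,-0.4,0,14],
)

```text
time: 23.9
tool_pos: [461.6, 127.0, 248.6]
tcp_rot: [-3.138, -0.002, 0.297]
contact_force: [-2.5, 7.9, 6.3]
grip_width: 14.0
finger_force: 4.1
```

```bash
python3 -c "from h import *;rd()"
```

```text
t 23.9 a 9.2 rad 79.6 ax -18.1 T 0.731 Max -1.355 [-2.5  7.9  6.3] ax/lat F -0.1 8.3 14.0 4.1
```

Call:
step_arm(
  deltas=[0.8,-2.6,-0.5,0,14,0.8,-2.6,-0.7,0,14,0.8,-2.6,-0.7,0,14,0.8,-2.5,-0.8,0,14,0.7,-2.6,-0.9,0,14,0.8,-2.4,-1.0,0,14,0.8,-2.5,-1.1,0,14,0.7,-2.4,-1.2,0,14,0.7,-2.4,-1.3,0,14,0.7,-2.3,-1.3,0,14],
)

```text
time: 25.15
tool_pos: [469.3, 101.9, 239.0]
tcp_rot: [-3.139, -0.002, 0.297]
contact_force: [-2.1, 7.5, 6.1]
grip_width: 14.0
finger_force: 3.9
```

```bash
python3 -c "from h import *;rd()"
```

```text
t 25.15 a 29.5 rad 79.2 ax -18.2 T 0.774 Max -1.268 [-2.1  7.5  6.1] ax/lat F 0.2 7.8 14.0 3.9
```

```bash
for s in "30 5" "5 -20" "-20 -45"; do echo "$s:"; python3 arc.py $s; done
```

```text
30 5:
-0.9, 2.9, 1.7, 0, 14, -0.9, 3.0, 1.5, 0, 14, -0.9, 3.0, 1.4, 0, 14, -1.0, 3.1, 1.3, 0, 14, -0.9, 3.2, 1.1, 0, 14, -1.0, 3.2, 1.0, 0, 14, -1.0, 3.2, 0.8, 0, 14, -1.0, 3.3, 0.7, 0, 14, -1.0, 3.3, 0.5, 0, 14, -1.1, 3.3, 0.4, 0, 14
5 -20:
-1.0, 3.4, 0.2, 0, 14, -1.0, 3.3, 0.1, 0, 14, -1.0, 3.3, -0.1, 0, 14, -1.0, 3.4, -0.2, 0, 14, -1.1, 3.3, -0.4, 0, 14, -1.0, 3.3, -0.5, 0, 14, -1.0, 3.3, -0.7, 0, 14, -1.0, 3.2, -0.8, 0, 14, -1.0, 3.2, -1.0, 0, 14, -0.9, 3.2, -1.1, 0, 14
-20 -45:
-1.0, 3.1, -1.3, 0, 14, -0.9, 3.0, -1.4, 0, 14, -0.9, 3.0, -1.5, 0, 14, -0.9, 2.9, -1.7, 0, 14, -0.9, 2.9, -1.8, 0, 14, -0.9, 2.8, -2.0, 0, 14, -0.8, 2.7, -2.0, 0, 14, -0.8, 2.6, -2.2, 0, 14, -0.8, 2.5, -2.3, 0, 14, -0.7, 2.4, -2.4, 0, 14
```

Call:
step_arm(
  deltas=[-0.9,2.9,1.7,0,14,-0.9,3.0,1.5,0,14,-0.9,3.0,1.4,0,14,-1.0,3.1,1.3,0,14,-0.9,3.2,1.1,0,14,-1.0,3.2,1.0,0,14,-1.0,3.2,0.8,0,14,-1.0,3.3,0.7,0,14,-1.0,3.3,0.5,0,14,-1.1,3.3,0.4,0,14],
)

```text
time: 26.4
tool_pos: [459.5, 132.1, 248.4]
tcp_rot: [3.142, 0.0, 0.297]
contact_force: [2.0, -3.3, 2.7]
grip_width: 13.8
finger_force: 1.8
```

```bash
python3 -c "from h import *;rd()"
```

```text
t 26.4 a 5.3 rad 78.7 ax -18.6 T -0.278 Max 0.587 [ 2.  -3.3  2.7] ax/lat F 1.0 -3.8 13.8 1.8
```

Call:
step_arm(
  deltas=[-1.0,3.4,0.2,0,14,-1.0,3.3,0.1,0,14,-1.0,3.3,-0.1,0,14,-1.0,3.4,-0.2,0,14,-1.1,3.3,-0.4,0,14,-1.0,3.3,-0.5,0,14,-1.0,3.3,-0.7,0,14,-1.0,3.2,-0.8,0,14,-1.0,3.2,-1.0,0,14,-0.9,3.2,-1.1,0,14],
)

```text
time: 27.65
tool_pos: [449.5, 164.9, 243.9]
tcp_rot: [3.141, 0.0, 0.297]
contact_force: [-0.0, -3.8, 2.8]
grip_width: 14.3
finger_force: 2.0
```

```bash
python3 -c "from h import *;rd()"
```

```text
t 27.65 a -20.1 rad 78.7 ax -18.5 T -0.341 Max 0.589 [-0.  -3.8  2.8] ax/lat F -1.2 -3.6 14.3 2.0
```

Call:
step_arm(
  deltas=[-1.0,3.1,-1.3,0,14,-0.9,3.0,-1.4,0,14,-0.9,3.0,-1.5,0,14,-0.9,2.9,-1.7,0,14,-0.9,2.9,-1.8,0,14,-0.9,2.8,-2.0,0,14,-0.8,2.7,-2.0,0,14,-0.8,2.6,-2.2,0,14,-0.8,2.5,-2.3,0,14,-0.7,2.4,-2.4,0,14],
)

```text
time: 28.9
tool_pos: [441.0, 192.8, 225.2]
tcp_rot: [3.141, -0.0, 0.297]
contact_force: [1.9, -5.6, 4.3]
grip_width: 14.4
finger_force: 2.6
```

```bash
python3 -c "from h import *;rd()"
```

```text
t 28.9 a -45.5 rad 78.8 ax -18.5 T -0.567 Max 0.835 [ 1.9 -5.6  4.3] ax/lat F 0.1 -5.9 14.4 2.6
```

Call:
step_arm(
  deltas=[0,0,25,0,40,0,0,25,0,40,0,0,25,0,40,11.3,-37,0,0,40,11.4,-36.9,0,0,40,0,0,-25,0,40,0,0,-29.3,0,40,0,0,0,0,14,0,0,0,0,14,0,0,0,0,14],
)

```text
time: 30.15
tool_pos: [464.2, 119.1, 247.1]
tcp_rot: [3.141, -0.002, 0.297]
contact_force: [-0.6, -0.2, -0.2]
grip_width: 16.0
finger_force: 0.0
```

```bash
python3 -c "from h import *;rd()"; for s in "15 -10" "-10 -35" "-35 -10" "-10 15" "15 40"; do echo "$s:"; python3 arc.py $s; done
```

```text
t 30.15 a 15.2 rad 79.9 ax -18.0 T -0.007 Max 0.018 [-0.6 -0.2 -0.2] ax/lat F -0.7 -0.0 16.0 0.0
15 -10:
-1.0, 3.2, 0.8, 0, 14, -1.0, 3.3, 0.7, 0, 14, -1.0, 3.3, 0.5, 0, 14, -1.1, 3.3, 0.4, 0, 14, -1.0, 3.4, 0.2, 0, 14, -1.0, 3.3, 0.1, 0, 14, -1.0, 3.3, -0.1, 0, 14, -1.0, 3.4, -0.2, 0, 14, -1.1, 3.3, -0.4, 0, 14, -1.0, 3.3, -0.5, 0, 14
-10 -35:
-1.0, 3.3, -0.7, 0, 14, -1.0, 3.2, -0.8, 0, 14, -1.0, 3.2, -1.0, 0, 14, -0.9, 3.2, -1.1, 0, 14, -1.0, 3.1, -1.3, 0, 14, -0.9, 3.0, -1.4, 0, 14, -0.9, 3.0, -1.5, 0, 14, -0.9, 2.9, -1.7, 0, 14, -0.9, 2.9, -1.8, 0, 14, -0.9, 2.8, -2.0, 0, 14
-35 -10:
0.9, -2.8, 2.0, 0, 14, 0.9, -2.9, 1.8, 0, 14, 0.9, -2.9, 1.7, 0, 14, 0.9, -3.0, 1.5, 0, 14, 0.9, -3.0, 1.4, 0, 14, 1.0, -3.1, 1.3, 0, 14, 0.9, -3.2, 1.1, 0, 14, 1.0, -3.2, 1.0, 0, 14, 1.0, -3.2, 0.8, 0, 14, 1.0, -3.3, 0.7, 0, 14
-10 15:
1.0, -3.3, 0.5, 0, 14, 1.1, -3.3, 0.4, 0, 14, 1.0, -3.4, 0.2, 0, 14, 1.0, -3.3, 0.1, 0, 14, 1.0, -3.3, -0.1, 0, 14, 1.0, -3.4, -0.2, 0, 14, 1.1, -3.3, -0.4, 0, 14, 1.0, -3.3, -0.5, 0, 14, 1.0, -3.3, -0.7, 0, 14, 1.0, -3.2, -0.8, 0, 14
15 40:
1.0, -3.2, -1.0, 0, 14, 0.9, -3.2, -1.1, 0, 14, 1.0, -3.1, -1.3, 0, 14, 0.9, -3.0, -1.4, 0, 14, 0.9, -3.0, -1.5, 0, 14, 0.9, -2.9, -1.7, 0, 14, 0.9, -2.9, -1.8, 0, 14, 0.9, -2.8, -2.0, 0, 14, 0.8, -2.7, -2.0, 0, 14, 0.8, -2.6, -2.2, 0, 14
```

Call:
step_arm(
  deltas=[-1.0,3.2,0.8,0,14,-1.0,3.3,0.7,0,14,-1.0,3.3,0.5,0,14,-1.1,3.3,0.4,0,14,-1.0,3.4,0.2,0,14,-1.0,3.3,0.1,0,14,-1.0,3.3,-0.1,0,14,-1.0,3.4,-0.2,0,14,-1.1,3.3,-0.4,0,14,-1.0,3.3,-0.5,0,14],
)

```text
time: 31.4
tool_pos: [455.1, 150.8, 249.4]
tcp_rot: [3.138, -0.004, 0.297]
contact_force: [1.7, -6.5, 5.9]
grip_width: 14.1
finger_force: 3.7
```

```bash
python3 -c "from h import *;rd()"
```

```text
t 31.4 a -8.6 rad 80.3 ax -17.4 T -0.603 Max 1.212 [ 1.7 -6.5  5.9] ax/lat F -0.3 -6.7 14.1 3.7
```

Call:
step_arm(
  deltas=[-1.0,3.3,-0.7,0,14,-1.0,3.2,-0.8,0,14,-1.0,3.2,-1.0,0,14,-0.9,3.2,-1.1,0,14,-1.0,3.1,-1.3,0,14,-0.9,3.0,-1.4,0,14,-0.9,3.0,-1.5,0,14,-0.9,2.9,-1.7,0,14,-0.9,2.9,-1.8,0,14,-0.9,2.8,-2.0,0,14],
)

```text
time: 32.65
tool_pos: [445.7, 181.5, 236.0]
tcp_rot: [3.138, -0.004, 0.297]
contact_force: [2.0, -7.9, 5.2]
grip_width: 14.0
finger_force: 3.7
```

```bash
python3 -c "from h import *;rd()"
```

```text
t 32.65 a -33.7 rad 79.4 ax -17.3 T -0.769 Max 1.177 [ 2.  -7.9  5.2] ax/lat F -0.4 -8.1 14.0 3.7
```

Call:
step_arm(
  deltas=[0.9,-2.8,2.0,0,14,0.9,-2.9,1.8,0,14,0.9,-2.9,1.7,0,14,0.9,-3.0,1.5,0,14,0.9,-3.0,1.4,0,14,1.0,-3.1,1.3,0,14,0.9,-3.2,1.1,0,14,1.0,-3.2,1.0,0,14,1.0,-3.2,0.8,0,14,1.0,-3.3,0.7,0,14],
)

```text
time: 33.9
tool_pos: [453.5, 152.5, 248.2]
tcp_rot: [-3.14, -0.001, 0.297]
contact_force: [-1.0, 5.2, 4.7]
grip_width: 13.9
finger_force: 2.5
```

```bash
python3 -c "from h import *;rd()"
```

```text
t 33.9 a -10.2 rad 79.5 ax -18.3 T 0.349 Max -0.817 [-1.   5.2  4.7] ax/lat F 0.6 5.3 13.9 2.5
```

Call:
step_arm(
  deltas=[1.0,-3.3,0.5,0,14,1.1,-3.3,0.4,0,14,1.0,-3.4,0.2,0,14,1.0,-3.3,0.1,0,14,1.0,-3.3,-0.1,0,14,1.0,-3.4,-0.2,0,14,1.1,-3.3,-0.4,0,14,1.0,-3.3,-0.5,0,14,1.0,-3.3,-0.7,0,14,1.0,-3.2,-0.8,0,14],
)

```text
time: 35.15
tool_pos: [463.7, 118.5, 246.0]
tcp_rot: [3.142, 0.0, 0.297]
contact_force: [-2.2, 4.4, 3.3]
grip_width: 13.9
finger_force: 2.5
```

```bash
python3 -c "from h import *;rd()"
```

```text
t 35.15 a 15.8 rad 79.0 ax -18.6 T 0.439 Max -0.795 [-2.2  4.4  3.3] ax/lat F -0.8 4.8 13.9 2.5
```

Call:
step_arm(
  deltas=[1.0,-3.2,-1.0,0,14,0.9,-3.2,-1.1,0,14,1.0,-3.1,-1.3,0,14,0.9,-3.0,-1.4,0,14,0.9,-3.0,-1.5,0,14,0.9,-2.9,-1.7,0,14,0.9,-2.9,-1.8,0,14,0.9,-2.8,-2.0,0,14,0.8,-2.7,-2.0,0,14,0.8,-2.6,-2.2,0,14],
)

```text
time: 36.4
tool_pos: [472.7, 89.3, 230.0]
tcp_rot: [-3.141, 0.0, 0.297]
contact_force: [-0.4, 6.1, 4.6]
grip_width: 14.1
finger_force: 3.0
```

```bash
python3 -c "from h import *;rd()";for s in "40 30" "30 18" "18 0"; do echo "$s:"; python3 arc.py $s; done
```

```text
t 36.4 a 40.9 rad 79.4 ax -18.6 T 0.600 Max -0.973 [-0.4  6.1  4.6] ax/lat F 1.4 6.0 14.1 3.0
40 30:
-0.3, 1.1, 0.9, 0, 14, -0.3, 1.0, 0.8, 0, 14, -0.4, 1.1, 0.9, 0, 14, -0.3, 1.1, 0.8, 0, 14, -0.3, 1.0, 0.8, 0, 14, -0.4, 1.1, 0.8, 0, 14, -0.3, 1.2, 0.8, 0, 14, -0.4, 1.1, 0.7, 0, 14, -0.3, 1.1, 0.8, 0, 14, -0.4, 1.2, 0.7, 0, 14
30 18:
-0.4, 1.4, 0.8, 0, 14, -0.4, 1.4, 0.8, 0, 14, -0.5, 1.4, 0.8, 0, 14, -0.4, 1.4, 0.7, 0, 14, -0.4, 1.5, 0.7, 0, 14, -0.5, 1.5, 0.6, 0, 14, -0.5, 1.4, 0.7, 0, 14, -0.4, 1.5, 0.6, 0, 14, -0.5, 1.6, 0.6, 0, 14, -0.4, 1.5, 0.5, 0, 14
18 0:
-0.7, 2.3, 0.7, 0, 14, -0.8, 2.3, 0.7, 0, 14, -0.7, 2.3, 0.6, 0, 14, -0.7, 2.4, 0.5, 0, 14, -0.7, 2.3, 0.4, 0, 14, -0.8, 2.4, 0.4, 0, 14, -0.7, 2.4, 0.2, 0, 14, -0.7, 2.4, 0.2, 0, 14, -0.8, 2.4, 0.2, 0, 14, -0.7, 2.4, 0.0, 0, 14
```

```bash
cat > fit.py <<'E'
import numpy as np
from scipy.optimize import least_squares
# peg offset, tcp angle, Flat, Fz, dir
D=[(0,10.4,-4.1,2.3,-1),(0,-9.9,-4.0,2.8,-1),(0,-30.2,-4.4,2.8,-1),(0,-50.5,-5.2,3.7,-1),(0,-31.3,10.3,4.9,1),(0,-11.1,9.8,8,1),(0,9.2,8.3,6.3,1),(0,29.5,7.8,6.1,1),
(0,5.3,-3.8,2.7,-1),(0,-20.1,-3.6,2.8,-1),(0,-45.5,-5.9,4.3,-1),(60,-8.6,-6.7,5.9,-1),(60,-33.7,-8.1,5.2,-1),(60,-10.2,5.3,4.7,1),(60,15.8,4.8,3.3,1),(60,40.9,6.0,4.6,1)]
o,a,Fl,Fz,d=np.array(D).T
ar=np.radians(a);l=-80*np.sin(ar)+7*d;z=80*np.cos(ar)
w=np.radians(a-o)-d*.7/57.3
def mod(p,biases):
    T=(z*(Fl-biases*p[3])-l*(Fz-biases*p[4]))/1000
    return T-(p[2]*d+p[0]*np.sin(w-p[1]))
for b in (0,1):
    s=least_squares(mod,[.3,-.7,.46,0,0],args=(b,),loss='soft_l1',f_scale=.04)
    print(b,s.x.round(3),"a0",np.degrees(s.x[1]),s.fun.round(3),"std",np.degrees(np.sqrt(np.linalg.pinv(s.jac.T@s.jac)[1,1]*s.fun.var()*1.3)))
E
python3 fit.py
```

```text
0 [ 0.29  -0.684  0.463  0.     0.   ] a0 -39.18968628025808 [-0.033 -0.016  0.017  0.049 -0.033 -0.006  0.015  0.009 -0.007  0.037
 -0.055  0.043 -0.037  0.007 -0.016  0.013] std 2.666171879619018
1 [ 0.289 -0.768  0.461 -0.261  0.221] a0 -44.025896732990816 [-0.034 -0.016  0.017  0.049 -0.027  0.     0.02   0.014 -0.007  0.037
 -0.055  0.041 -0.028  0.013 -0.022 -0.003] std 10.331935678471677
```

Call:
step_arm(
  deltas=[-0.7,2.2,1.7,0,14,-0.7,2.2,1.7,0,14,-0.7,2.2,1.6,0,14,-0.7,2.3,1.6,0,14,-0.7,2.3,1.5,0,14,-0.7,2.4,1.4,0,14,-0.7,2.4,1.3,0,14,-0.7,2.4,1.2,0,14,-0.8,2.5,1.1,0,14,-0.8,2.5,1.0,0,14],
)

```text
time: 37.65
tool_pos: [466.1, 110.6, 245.3]
tcp_rot: [3.137, -0.001, 0.297]
contact_force: [0.4, -10.6, 6.5]
grip_width: 14.1
finger_force: 4.8
```

```bash
python3 -c "from h import *;rd()";for s in "20 0" "0 -20" "-20 0" "0 20"; do echo "$s:"; python3 arc.py $s; done
```

```text
t 37.65 a 21.5 rad 81.0 ax -18.6 T -0.576 Max 1.563 [  0.4 -10.6   6.5] ax/lat F -2.8 -10.2 14.1 4.8
20 0:
-0.7, 2.6, 0.9, 0, 14, -0.8, 2.5, 0.8, 0, 14, -0.8, 2.6, 0.7, 0, 14, -0.8, 2.6, 0.7, 0, 14, -0.8, 2.6, 0.5, 0, 14, -0.8, 2.7, 0.4, 0, 14, -0.8, 2.6, 0.4, 0, 14, -0.9, 2.7, 0.2, 0, 14, -0.8, 2.6, 0.2, 0, 14, -0.8, 2.7, 0.0, 0, 14
0 -20:
-0.8, 2.7, 0.0, 0, 14, -0.8, 2.6, -0.2, 0, 14, -0.9, 2.7, -0.2, 0, 14, -0.8, 2.6, -0.4, 0, 14, -0.8, 2.7, -0.4, 0, 14, -0.8, 2.6, -0.5, 0, 14, -0.8, 2.6, -0.7, 0, 14, -0.8, 2.6, -0.7, 0, 14, -0.8, 2.5, -0.8, 0, 14, -0.7, 2.6, -0.9, 0, 14
-20 0:
0.7, -2.6, 0.9, 0, 14, 0.8, -2.5, 0.8, 0, 14, 0.8, -2.6, 0.7, 0, 14, 0.8, -2.6, 0.7, 0, 14, 0.8, -2.6, 0.5, 0, 14, 0.8, -2.7, 0.4, 0, 14, 0.8, -2.6, 0.4, 0, 14, 0.9, -2.7, 0.2, 0, 14, 0.8, -2.6, 0.2, 0, 14, 0.8, -2.7, 0.0, 0, 14
0 20:
0.8, -2.7, 0.0, 0, 14, 0.8, -2.6, -0.2, 0, 14, 0.9, -2.7, -0.2, 0, 14, 0.8, -2.6, -0.4, 0, 14, 0.8, -2.7, -0.4, 0, 14, 0.8, -2.6, -0.5, 0, 14, 0.8, -2.6, -0.7, 0, 14, 0.8, -2.6, -0.7, 0, 14, 0.8, -2.5, -0.8, 0, 14, 0.7, -2.6, -0.9, 0, 14
```

Call:
step_arm(
  deltas=[-0.7,2.6,0.9,0,14,-0.8,2.5,0.8,0,14,-0.8,2.6,0.7,0,14,-0.8,2.6,0.7,0,14,-0.8,2.6,0.5,0,14,-0.8,2.7,0.4,0,14,-0.8,2.6,0.4,0,14,-0.9,2.7,0.2,0,14,-0.8,2.6,0.2,0,14,-0.8,2.7,0.0,0,14],
)

```text
time: 38.9
tool_pos: [459.0, 137.5, 250.3]
tcp_rot: [3.137, -0.003, 0.297]
contact_force: [1.8, -6.7, 5.8]
grip_width: 14.2
finger_force: 3.9
```

```bash
python3 -c "from h import *;rd()"
```

```text
t 38.9 a 1.3 rad 80.3 ax -17.6 T -0.549 Max 1.307 [ 1.8 -6.7  5.8] ax/lat F -0.3 -7.0 14.2 3.9
```

Call:
step_arm(
  deltas=[-0.8,2.7,0.0,0,14,-0.8,2.6,-0.2,0,14,-0.9,2.7,-0.2,0,14,-0.8,2.6,-0.4,0,14,-0.8,2.7,-0.4,0,14,-0.8,2.6,-0.5,0,14,-0.8,2.6,-0.7,0,14,-0.8,2.6,-0.7,0,14,-0.8,2.5,-0.8,0,14,-0.7,2.6,-0.9,0,14],
)

```text
time: 40.15
tool_pos: [450.8, 163.9, 245.3]
tcp_rot: [3.138, -0.003, 0.297]
contact_force: [2.1, -6.3, 5.4]
grip_width: 13.8
finger_force: 3.6
```

```bash
python3 -c "from h import *;rd()"
```

```text
t 40.15 a -18.8 rad 79.6 ax -17.6 T -0.640 Max 1.184 [ 2.1 -6.3  5.4] ax/lat F 0.2 -6.7 13.8 3.6
```

Call:
step_arm(
  deltas=[0.7,-2.6,0.9,0,14,0.8,-2.5,0.8,0,14,0.8,-2.6,0.7,0,14,0.8,-2.6,0.7,0,14,0.8,-2.6,0.5,0,14,0.8,-2.7,0.4,0,14,0.8,-2.6,0.4,0,14,0.9,-2.7,0.2,0,14,0.8,-2.6,0.2,0,14,0.8,-2.7,0.0,0,14],
)

```text
time: 41.4
tool_pos: [457.6, 138.8, 249.0]
tcp_rot: [3.142, -0.0, 0.297]
contact_force: [-2.0, 4.9, 3.7]
grip_width: 14.0
finger_force: 2.4
```

```bash
python3 -c "from h import *;rd()"
```

```text
t 41.4 a 0.2 rad 79.0 ax -18.5 T 0.416 Max -0.787 [-2.   4.9  3.7] ax/lat F -0.5 5.3 14.0 2.4
```

Call:
step_arm(
  deltas=[0.8,-2.7,0.0,0,14,0.8,-2.6,-0.2,0,14,0.9,-2.7,-0.2,0,14,0.8,-2.6,-0.4,0,14,0.8,-2.7,-0.4,0,14,0.8,-2.6,-0.5,0,14,0.8,-2.6,-0.7,0,14,0.8,-2.6,-0.7,0,14,0.8,-2.5,-0.8,0,14,0.7,-2.6,-0.9,0,14],
)

```text
time: 42.65
tool_pos: [465.6, 112.6, 244.1]
tcp_rot: [3.142, -0.0, 0.297]
contact_force: [-1.3, 4.9, 3.7]
grip_width: 14.3
finger_force: 2.6
```

```bash
python3 -c "from h import *;rd()"
```

```text
t 42.65 a 20.5 rad 79.1 ax -18.5 T 0.479 Max -0.786 [-1.3  4.9  3.7] ax/lat F 0.2 5.1 14.3 2.6
```

```bash
sed -i 's/(60,40.9,6.0,4.6,1)\]/(60,40.9,6.0,4.6,1),(60,21.5,-10.2,6.5,-1),(60,1.3,-7.0,5.8,-1),(60,-18.8,-6.7,5.4,-1),(60,.2,5.3,3.7,1),(60,20.5,5.1,3.7,1)]/' fit.py; python3 fit.py
```

```text
0 [ 0.276 -0.708  0.463  0.     0.   ] a0 -40.58850870074783 [-0.026 -0.014  0.013  0.04  -0.039 -0.006  0.02   0.019 -0.001  0.036
 -0.062  0.031 -0.052 -0.006 -0.024  0.01  -0.073  0.037  0.023  0.03
 -0.005] std 2.610427230557013
1 [ 0.271 -0.64   0.463  0.229  0.068] a0 -36.68850446849026 [-0.03  -0.014  0.018  0.05  -0.032 -0.004  0.018  0.013 -0.004  0.039
 -0.054  0.027 -0.058 -0.01  -0.025  0.013 -0.074  0.034  0.018  0.027
 -0.005] std 12.742544864748966
```

The fit gives the heavy side straight down when this peg stands at about 20°, and it is there now. Grip it firmly.

Call:
step_arm(
  deltas=[0,0,0,0,5,0,0,0,0,5,0,0,0,0,5,0,0,0,0,5,0,0,0,0,5,0,0,0,0,5,0,0,0,0,5,0,0,0,0,5,0,0,0,0,5,0,0,0,0,5],
)

```text
time: 43.9
tool_pos: [465.6, 112.5, 243.9]
tcp_rot: [3.141, 0.0, 0.297]
contact_force: [3.6, -0.2, -7.5]
grip_width: 10.9
finger_force: 30.0
```

```bash
python3 - <<'E'
from h import *
rd()
cv2.imwrite("pics/end.png",np.hstack([cv2.resize(capture("top")[95:295,130:400,::-1],(400,296)),cv2.resize(capture("scene")[110:290,230:430,::-1],(400,296))]))
rd()
E
```

```text
t 43.9 a 20.6 rad 78.9 ax -18.6 T -0.299 Max 0.170 [ 3.6 -0.2 -7.5] ax/lat F 3.3 -1.2 10.9 30.0
 t 44.0 a 20.6 rad 78.9 ax -18.6 T -0.351 Max 0.225 [ 3.5 -0.4 -8.9] ax/lat F 3.2 -1.4 10.8 30.0
```

View pics/end.png

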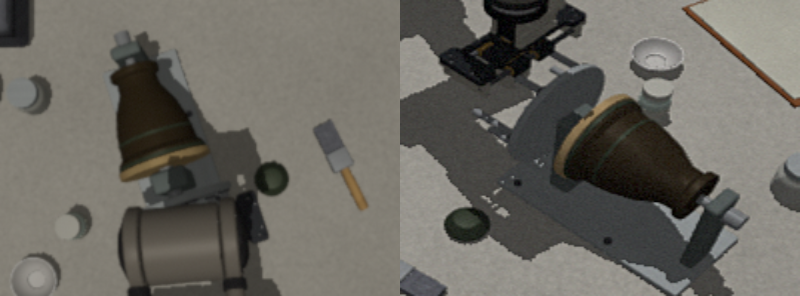

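The gripper holds the upper peg (scene crop about (530,50)) and everything else lies where it was. The wheel is still, the grip is 30 N, and the remaining push is small. Hand in.

```bash
python3 -c "from plant import *;print(close_job())"
```

```text
the job is handed in; nothing more can be done
None
```

I handed the job in at about 44 s with the heavy side turned to my estimate of straight down (within about 3° by the force fit, more if the force sensor has an offset), one wheel peg gripped at 30 N and still; no verdict came back.

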